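# Box up the walnuts with the scoop and snap the lid shut

### The job

Using the scoop, and never your fingers on the nuts, move all the walnuts from the wooden bin into the glass food box, and leave the scoop lying flat in the emptied bin. Set the lid on the box, press its four snap tabs down one after another until every one has clicked and stays down, then carry the closed box by the lid's handle and stand it in the middle of the wooden board. Do not disturb the other things on the table.

Things in the scene. Friction and masses are not known exactly. Their poses are not given: they have to be found in the camera images.
- nut_bin: open wooden pantry bin of walnuts, fast on the table. Origin: centre of underside; x along its length to the back, z up. Inside 190 (x) x 104 mm (y), walls 6 mm, inner floor 6 mm above the table. The low front wall at its -x end is 16 mm high (from the table), the back wall 52 mm; the side walls rise from 16 mm at the front to 52 mm within 66 mm
- scoop: steel scoop: flat-bottomed open pan, black handle, 0.15 kg. Origin: centre of the pan's underside, +x out of its mouth, z up. Pan 100 mm long (x -50 to 50), 92 wide, floor 2.5 mm thick, thinner at the lip; side walls from the back to x = 18, 22 mm high there, 44 at the back; back wall 44 mm high. It lies flat on its pan on the table
- scoop_grip (a point): centre of the straight handle: x = -111, z = 56 mm from the scoop's origin. The handle is 16 mm wide (along the scoop's y), 18 mm deep and 110 mm long, rising 20 degrees away from the pan: its centre line runs from x = -59, z = 38 to x = -163, z = 75 mm
- food_box: glass food box, open on top, standing loose, 0.6 kg. Origin: centre of its underside, z up. Inside 150 (its x) x 110 mm (its y), inner floor 4 mm and rim 72 mm above the table, walls 3 mm. A flange 4 mm thick, its top level with the rim, stands out 6 mm all round the rim (168 x 128 mm over it)
- lid: white lid of the food box, 0.16 kg, lying face up on the board. Origin: centre of the bottom of its 8 mm deep tapered sealing lip, which drops into the box with 1.5 mm play a side. Plate 168 (its x) x 128 mm, 4 mm thick, its top 12 mm above the origin. Home on the box, the plate lies on the rim and the origin is 64 mm above the box's; it fits either way round
- board: wooden serving board, fast on the table, 240 (its x) x 200 x 14 mm; at the start the lid lies on it. Origin: centre of its underside, z up; its top is 14 mm above the table
- lid_handle (a point): centre of the lid's handle bar, 40 mm above the lid's origin, 28 mm above the plate's top. The bar runs along the lid's x, 84 mm long, 16 mm wide, 14 mm deep, its top 47 mm above the lid's origin, on two posts of the same width at its ends
- tab_front (a joint): angle of the snap tab on the lid's -x end: 0 = standing up 0.42 rad (24 degrees) above the lid, 0.42 = pressed flush (hard stop). A weak spring stands it up again unless the lid sits on the box and its hook has clicked under the box's rim flange: it clicks by about 0.38 and then stays at 0.33 to 0.42. The click takes about 3 to 12 N on the ribs
- tab_front_top (a point): pressing point on the ribbed top face of the snap tab in the middle of the lid's -x end: 76 mm from the lid's centre, 12 mm above its origin when pressed flush, about 8 mm higher when standing up. The tab is 34 mm wide and 28 mm long, hinged at its inner end
- tab_back (a joint): angle of the snap tab on the lid's +x end: 0 = standing up 0.42 rad (24 degrees) above the lid, 0.42 = pressed flush (hard stop). A weak spring stands it up again unless the lid sits on the box and its hook has clicked under the box's rim flange: it clicks by about 0.38 and then stays at 0.33 to 0.42. The click takes about 3 to 12 N on the ribs
- tab_back_top (a point): pressing point on the ribbed top face of the snap tab in the middle of the lid's +x end: 76 mm from the lid's centre, 12 mm above its origin when pressed flush, about 8 mm higher when standing up. The tab is 34 mm wide and 28 mm long, hinged at its inner end
- tab_left (a joint): angle of the snap tab on the lid's +y side: 0 = standing up 0.42 rad (24 degrees) above the lid, 0.42 = pressed flush (hard stop). A weak spring stands it up again unless the lid sits on the box and its hook has clicked under the box's rim flange: it clicks by about 0.38 and then stays at 0.33 to 0.42. The click takes about 3 to 12 N on the ribs
- tab_left_top (a point): pressing point on the ribbed top face of the snap tab in the middle of the lid's +y side: 56 mm from the lid's centre, 12 mm above its origin when pressed flush, about 8 mm higher when standing up. The tab is 34 mm wide and 28 mm long, hinged at its inner end
- tab_right (a joint): angle of the snap tab on the lid's -y side: 0 = standing up 0.42 rad (24 degrees) above the lid, 0.42 = pressed flush (hard stop). A weak spring stands it up again unless the lid sits on the box and its hook has clicked under the box's rim flange: it clicks by about 0.38 and then stays at 0.33 to 0.42. The click takes about 3 to 12 N on the ribs
- tab_right_top (a point): pressing point on the ribbed top face of the snap tab in the middle of the lid's -y side: 56 mm from the lid's centre, 12 mm above its origin when pressed flush, about 8 mm higher when standing up. The tab is 34 mm wide and 28 mm long, hinged at its inner end
- walnut_1: a walnut in its shell, 40 mm long and 36 mm thick, 16 g; origin at its middle. Three to five of walnut_1 to walnut_6 are there; the others are absent
- walnut_2: a walnut in its shell, 40 mm long and 36 mm thick, 16 g; origin at its middle. Three to five of walnut_1 to walnut_6 are there; the others are absent
- walnut_3: a walnut in its shell, 40 mm long and 36 mm thick, 16 g; origin at its middle. Three to five of walnut_1 to walnut_6 are there; the others are absent
- walnut_4: a walnut in its shell, 40 mm long and 36 mm thick, 16 g; origin at its middle. Three to five of walnut_1 to walnut_6 are there; the others are absent
- walnut_5: a walnut in its shell, 40 mm long and 36 mm thick, 16 g; origin at its middle. Three to five of walnut_1 to walnut_6 are there; the others are absent
- walnut_6: a walnut in its shell, 40 mm long and 36 mm thick, 16 g; origin at its middle. Three to five of walnut_1 to walnut_6 are there; the others are absent
- salt_shaker: bystander, not part of the work: salt shaker, 44 mm wide, 90 mm high; origin at the centre of its underside
- pepper_pot: bystander, not part of the work: small jar with a black lid, 50 mm wide, 74 mm high; origin at the centre of its underside
- deli_cup: bystander, not part of the work: clear deli cup, 88 mm wide, 69 mm high; origin at the centre of its underside

How it is judged:
On the way, in this order (a step that is already met when the one before it is completed fails the run):
1. all the walnuts are inside the food box (x of walnut_1 in the frame of food_box between -0.075 and 0.075 m and y of walnut_1 in the frame of food_box between -0.055 and 0.055 m and z of walnut_1 in the frame of food_box between 0.01 and 0.062 m and x of walnut_2 in the frame of food_box between -0.075 and 0.075 m and y of walnut_2 in the frame of food_box between -0.055 and 0.055 m and z of walnut_2 in the frame of food_box between 0.01 and 0.062 m and x of walnut_3 in the frame of food_box between -0.075 and 0.075 m and y of walnut_3 in the frame of food_box between -0.055 and 0.055 m and z of walnut_3 in the frame of food_box between 0.01 and 0.062 m and x of walnut_4 in the frame of food_box between -0.075 and 0.075 m and y of walnut_4 in the frame of food_box between -0.055 and 0.055 m and z of walnut_4 in the frame of food_box between 0.01 and 0.062 m and x of walnut_5 in the frame of food_box between -0.075 and 0.075 m and y of walnut_5 in the frame of food_box between -0.055 and 0.055 m and z of walnut_5 in the frame of food_box between 0.01 and 0.062 m and x of walnut_6 in the frame of food_box between -0.075 and 0.075 m and y of walnut_6 in the frame of food_box between -0.055 and 0.055 m and z of walnut_6 in the frame of food_box between 0.01 and 0.062 m), for 0.2 s.
2. the lid sits home on the box (horizontal distance between lid and food_box below 0.006 m and z of lid in the frame of food_box between 0.06 and 0.068 m and angle between the z axis of lid and the z axis of food_box, either way round below 0.03 rad), for 0.2 s.
3. all four snap tabs are down (all of step 2 and value of joint each of tab_front, tab_back, tab_left, tab_right above 0.3 rad), for 0.2 s.
At the end, for the whole second after the job is handed in: All walnuts are in the food box; the lid is home on it (6 mm sideways, 4 mm in height, 0.03 rad), all four tabs latched (over 0.30); the box stands on the board within 40 mm of its middle in x and y; the scoop lies in the bin (60 mm lengthwise, 30 mm sideways, 0.35 rad); all at rest (all of step 1 and all of step 3 and x of scoop in the frame of nut_bin between -0.06 and 0.06 m and y of scoop in the frame of nut_bin between -0.03 and 0.03 m and z of scoop in the frame of nut_bin below 0.03 m and angle between scoop's own z axis and vertical below 0.35 rad and x of food_box in the frame of board between -0.04 and 0.04 m and y of food_box in the frame of board between -0.04 and 0.04 m and z of food_box in the frame of board between 0.01 and 0.018 m and linear speed of each of food_box, lid, scoop below 0.02 m/s and angle between food_box's own z axis and vertical below 0.05 rad); the robot touches nothing.
It fails at once if the fingers touch a walnut (contact force between any of walnut_1, walnut_2, walnut_3, walnut_4, walnut_5, walnut_6 and the fingers above 0.5 N).
It fails at once if a bystander (salt shaker, pepper pot, deli cup) is moved by more than 40 mm or tipped over (distance of any of salt_shaker, pepper_pot, deli_cup from where it was at the start of the episode above 0.04 m or angle between any of salt_shaker, pepper_pot, deli_cup's own z axis and vertical above 0.5 rad).
Of walnut_1, walnut_2, walnut_3, walnut_4, walnut_5, walnut_6 only 3 to 5 are there at a start; the rules pass over those that are not, and their reading is None.
At some moment in a run one of lid, food_box may be knocked a few centimetres aside while the robot is not near it.
It also fails if it takes over 208 s, if anything falls off the work surface, if the arm or the gripper's body presses on something with over 40 N, if the wrist force passes 120 N, or if a joint passes its speed limit or range.

### The arm

A 6-joint arm with a two-finger parallel gripper is mounted at the origin on a cart in front of the work surface, level with it; the furniture and walls round the work are solid. World frame = base frame: x ahead of the robot, y to its left, z up, the work surface at z = 0. Lengths are in m, angles in rad, forces in N, time in s.
With the tool pointing down it reaches from about 0.4 to 0.925 m from the base axis. Payload 3.4 kg.
Tool frame: the origin (TCP) lies where the fingers leave the gripper's body, on its centre line; the fingertips stand 73 mm ahead of it and the grasp point (between the pads) lies 54 mm ahead of it; z points along the fingers, y is the line along which they close (so a half turn about z gives the same grasp; the last joint's range is limited). The gripper opens to 85 mm and grips with 20 to 120 N. Pads are 22 mm wide; open, the fingers measure 114 mm over their backs; the gripper's body (76 mm by 85 mm) begins 54 mm behind the grasp point. The pads swing forward as they close: fully open they stand 13 mm farther back than shut.
Start: joints at [1.198, 0.307, 1.506, -0, 1.328, -0.073], TCP at [0.169, 0.55, 0.304] pointing down, gripper open.
Joint ranges: [-3.12, 3.12], [-1.05, 2.28], [0.14, 2.33], [-1.42, 4.57], [0.1, 2.73], [-2.68, 2.68]. Speed limits (rad/s): [2.57, 2.57, 3.14, 3.14, 3.14, 3.14].

### API

Orientations are given as a rotation vector (axis times angle).
In Python, from cell import bot gives the robot as it stands.
- The arm moves only by the shell command python3 -m jog 'ROWS' [OPENING]. ROWS is text: rows parted by semicolons, each of 4 numbers parted by spaces: the shift along the tool's x, y, z in cm, then the turn about the tool's z in degrees. A call has exactly 5 rows; each row is the pose to reach, as a shift and turn from the pose commanded when the call began, along the tool's axes at that moment; what a row does not reach only later rows make up. A row lasts 1/10 s, in which the tool goes at most 50 mm and 8.59 degrees, less where a joint would pass 70% of its speed; a pose out of reach is approached as far as the arm can. A call with a gripper value outside its range is refused whole. OPENING is the opening, from -1 (shut) to 1 (fully open), set as the call begins (- or left out, the last holds). The fingers move at their own pace and stop on an object; the grip force is fixed at half the most. Time passes only in rows, so rows that repeat a pose let the fingers close, or fill a call up. It gives the time, the measured TCP pose, the force, the opening and the grip force at its end, in the units of the state.
- bot.get_obs(): the state, without advancing time (a new reading comes with each control period).
- bot.snapshot(name): name is "scene" or "top" or "wrist"; returns a dict with "frame" (400x640x3 uint8, red, green, blue), "fx", "fy", "cx", "cy" (pixels), "R" (3x3) and "t" (3): a world point X has camera coordinates R X + t. Camera axes: x right, y down, z forward; pixel columns grow to the right and rows downward; lengths in m; the calibration is good to about 2 mm. A picture is of the moment at which its call begins. There is no depth.
- bot.finish_job(): hands the job in; it is judged then, once.
The state is a dict: "time_s": time; "joints": joint angles; "joint_velocities": joint speeds; "joint_efforts": joint torques, N m; "eef_pos": TCP position; "ee_rot": TCP orientation; "wrist_force": force on the tool from outside, world axes, zero at the start; "torque": the same for the moment, N m; "grip_width": finger opening in m; "grip_force": force on a finger pad.
Only numpy, scipy, OpenCV 4.12 (cv2) and the standard library are available. Lean on these libraries where they do the work, as an engineer would, in place of code of your own. Each camera call takes 0.05 s, during which the arm holds its last target. There are 200 camera calls.

## Working session

There is one attempt and no reset: what is moved stays moved. The work goes in short steps, Python scripts to look and compute and a shell command to move; the robot and the scene stay as the last step left them, time stands still between calls to the robot, and variables do not carry over. Pictures are saved under pics/ and viewed, at most 14 in all, crops included, and the job is handed in when it is done.

```bash
ls; mkdir -p pics; python3 - <<'E'
from cell import bot
import cv2,numpy as np
for n in ("scene","top"):
    s=bot.snapshot(n); cv2.imwrite(f"pics/{n}0.png",s["frame"][:,:,::-1]); print(n,s["fx"],s["fy"],s["cx"],s["cy"],np.round(s["R"],3).tolist(),np.round(s["t"],3).tolist())
o=bot.get_obs(); print(o)
E
```

```text
pics
scene 475.0951659839796 475.0951659839796 309.9356286870195 203.52602741431724 [[-0.59, -0.807, -0.024], [-0.442, 0.349, -0.826], [0.675, -0.477, -0.563]] [0.312, 0.336, 0.867]
top 416.6156392426181 416.6156392426181 319.7742562982259 197.70904787036173 [[0.025, -1.0, -0.002], [-0.997, -0.025, -0.068], [0.068, 0.003, -0.998]] [-0.051, 0.546, 1.36]
{'time_s': 0.1, 'joints': array([ 1.19847683e+00,  3.07510361e-01,  1.50754826e+00, -1.52496562e-06,
        1.32839383e+00, -7.34860132e-02]), 'joint_velocities': array([-0.00020932, -0.00090494, -0.00373951, -0.00060416, -0.00019026,
        0.0006614 ]), 'joint_efforts': array([-5.73137622e-04, -4.58528173e+01, -2.52605242e+01, -1.58737803e-04,
        5.69888565e-03, -1.47825892e-05]), 'eef_pos': array([0.16912001, 0.54905203, 0.30306398]), 'ee_rot': array([-4.67600128e-01, -3.10618294e+00,  2.84922542e-03]), 'wrist_force': array([-0.24878617, -0.26274737, -0.29470215]), 'torque': array([-0.01801241, -0.02236165,  0.03380359]), 'grip_force': 0.0, 'grip_width': 0.08534830872392232}
```

View pics/top0.png

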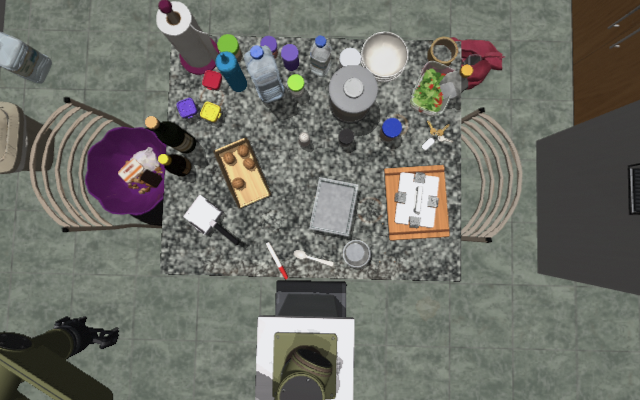

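View pics/scene0.png

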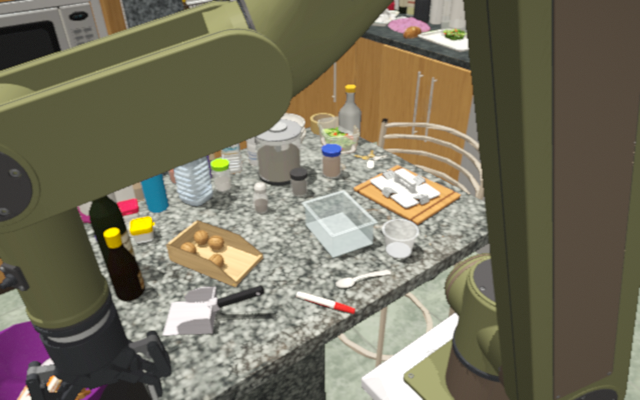

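```bash
cat > h.py <<'E'
import numpy as np,cv2
from scipy.optimize import least_squares
from scipy.spatial.transform import Rotation as Ro
from cell import bot
def snap(n,f=None):
    s=bot.snapshot(n); s["R"]=np.array(s["R"]); s["t"]=np.array(s["t"])
    if f: cv2.imwrite(f"pics/{f}.png",s["frame"][:,:,::-1])
    return s
def px(s,u,v,z):
    d=s["R"].T@np.array([(u-s["cx"])/s["fx"],(v-s["cy"])/s["fy"],1]); c=-s["R"].T@s["t"]
    return (c+d*(z-c[2])/d[2])[:2]
def proj(s,X):
    c=np.asarray(X)@s["R"].T+s["t"]; return np.c_[c[:,0]/c[:,2]*s["fx"]+s["cx"],c[:,1]/c[:,2]*s["fy"]+s["cy"]]
def tr(p,M):
    c,n=np.cos(p[2]),np.sin(p[2]); M=np.asarray(M,float)
    return np.c_[p[0]+c*M[:,0]-n*M[:,1],p[1]+n*M[:,0]+c*M[:,1],M[:,2]]
def fit(s,M,uv,p0):  # model pts (local), pixels -> x,y,yaw, rms px
    r=least_squares(lambda p:(proj(s,tr(p,M))-uv).ravel(),p0)
    return r.x,np.sqrt(np.mean(r.fun**2))
def tool():
    o=bot.get_obs(); R=Ro.from_rotvec(o["ee_rot"]).as_matrix(); return o,R,o["eef_pos"]
def togo(grasp_xyz,yaw_y,ahead=.054):
    """cm shift (tool axes) and turn deg so that the point `ahead` reaches grasp_xyz and tool y lies along yaw_y (mod pi)"""
    o,R,p=tool(); d=R.T@(np.array(grasp_xyz)-[0,0,-ahead]-p)
    cur=np.arctan2(R[1,1],R[0,1]); t=(yaw_y-cur+np.pi/2)%np.pi-np.pi/2
    print("shift cm",np.round(d*100,2),"turn about tool z deg",np.round(-np.degrees(t),1),"tool x",np.round(R[:,0],3),"y",np.round(R[:,1],3),"q6",round(o["joints"][5],2),"t",o["time_s"])
def crop(s,x0,x1,y0,y1,k):
    return cv2.resize(s["frame"][y0:y1,x0:x1,::-1],None,fx=k,fy=k,interpolation=cv2.INTER_CUBIC)
E
python3 - <<'E'
from h import *
s=snap("top")
a=crop(s,175,275,130,250,5)
cv2.imwrite("pics/c1.png",a)
b=crop(s,300,455,155,270,5)
cv2.imwrite("pics/c2.png",b)
E
```

```text
(no output)
```

View pics/c1.png

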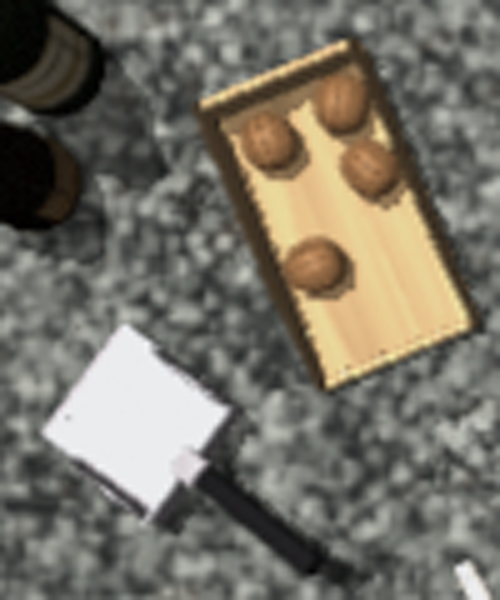

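View pics/c2.png

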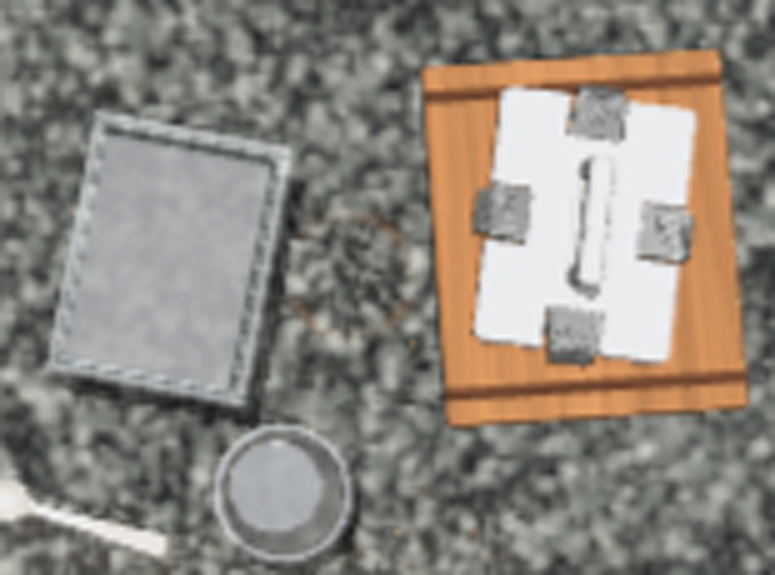

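```bash
cat > m.py <<'E'
from h import *
s=snap("top")
def P(l,off): return (np.array(l,float)+.5)/5+off-.5
A=np.array([175,130]);B=np.array([300,155])
def rep(n,M,uv,p0):
    p,e=fit(s,M,uv,p0); print(n,np.round(p,4),"deg",round(np.degrees(p[2]),1),"rms px",round(e,2))
    return p
b=rep("bin",[[.101,.058,.052],[.101,-.058,.052],[-.101,.058,.016],[-.101,-.058,.016]],P([(198,105),(350,40),(325,388),(475,328)],A),[.6,.2,.3])
c=rep("scoop",[[.05,-.046,.001],[.05,.046,.001],[-.05,-.046,.044],[-.05,.046,.044],[-.16,0,.083]],P([(125,325),(43,433),(228,410),(150,520),(322,560)],A),[.5,.3,.6])
rep("box",[[.084,.064,.072],[.084,-.064,.072],[-.084,-.064,.072],[-.084,.064,.072]],P([(95,113),(290,148),(245,405),(50,370)],B),[.5,0,0])
rep("lid",[[.084,.064,.026],[.084,-.064,.026],[-.084,-.064,.026],[-.084,.064,.026]],P([(503,88),(695,112),(668,362),(475,338)],B),[.5,-.2,0])
rep("board",[[.1,.12,.014],[.1,-.12,.014],[-.1,-.12,.014],[-.1,.12,.014]],P([(422,68),(718,50),(747,405),(448,425)],B),[.5,-.2,0])
rep("board2",[[.12,.1,.014],[.12,-.1,.014],[-.12,-.1,.014],[-.12,.1,.014]],P([(422,68),(718,50),(747,405),(448,425)],B),[.5,-.2,0])
for u in [(345,103),(271,140),(370,165),(318,266)]:
    q=px(s,*(P(u,A)),.028); d=q-b[:2]; C,S=np.cos(b[2]),np.sin(b[2]); print("nut in bin",np.round([C*d[0]+S*d[1],-S*d[0]+C*d[1]],3))
for n,u,z in [("deli",(284,492),.069)]: print(n,px(s,*P(u,B),z))
print("salt",px(s,305,138,.09),"pepper",px(s,347,132,.074))
g=tr(c,[[-.111,0,.056]])[0]; print("grip",g)
togo(g+[0,0,.12],c[2]+np.pi/2)
E
python3 m.py
```

```text
bin [0.6211 0.2198 0.4263] deg 24.4 rms px 1.01
scoop [0.4838 0.3491 1.0009] deg 57.3 rms px 0.59
box [ 0.5171 -0.082  -0.1509] deg -8.6 rms px 0.35
lid [ 0.5485 -0.3559 -0.0995] deg -5.7 rms px 0.23
board [ 0.5415 -0.3577  0.0908] deg 5.2 rms px 5.97
board2 [ 0.5418 -0.3576  0.0876] deg 5.0 rms px 0.41
nut in bin [ 0.069 -0.032]
nut in bin [0.065 0.022]
nut in bin [ 0.024 -0.032]
nut in bin [-0.024  0.025]
deli [ 0.37142429 -0.15748678]
salt [0.73032095 0.01408236] pepper [ 0.75657814 -0.1194266 ]
grip [0.42395425 0.25561945 0.056     ]
shift cm [-32.99 -20.55   7.36] turn about tool z deg -74.5 tool x [-0.956  0.294  0.   ] y [ 0.294  0.956 -0.001] q6 -0.07 t 0.2
```

```bash
python3 -m jog '-33 -20.5 7.4 -74.5;-33 -20.5 7.4 -74.5;-33 -20.5 7.4 -74.5;-33 -20.5 7.4 -74.5;-33 -20.5 7.4 -74.5' 1 ; python3 - <<'E'
from h import *
c=[.4838,.3491,1.0009]
togo(tr(c,[[-.095,0,.111]])[0],c[2]+np.pi/2)
E
```

```text
time_s: 0.7
eef_pos: [0.3189, 0.3781, 0.2605]
ee_rot: [-0.618, 3.08, -0.0]
wrist_force: [0.4, 1.0, -0.7]
grip_width: 0.0848
grip_force: 0.0
shift cm [ -6.28 -14.44   9.56] turn about tool z deg -34.6 tool x [-0.923 -0.386 -0.   ] y [-0.386  0.923 -0.   ] q6 -1.18 t 0.7
```

```bash
python3 -m jog '-6.3 -14.4 9.5 -34.6;-6.3 -14.4 9.5 -34.6;-6.3 -14.4 9.5 -34.6;-6.3 -14.4 9.5 -34.6;-6.3 -14.4 9.5 -34.6' 1 >/dev/null; python3 - <<'E'
from h import *
s=snap("wrist","w1")
c=[.4838,.3491,1.0009]
print(proj(s,tr(c,[[-.163,0,.075],[-.059,0,.038],[.05,.046,0],[.05,-.046,0],[-.05,.046,.044],[-.05,-.046,.044]])).round())
togo(tr(c,[[-.095,0,.051]])[0],c[2]+np.pi/2)
E
```

```text
[[320. 114.]
 [320. 274.]
 [375. 364.]
 [267. 365.]
 [392. 291.]
 [248. 292.]]
shift cm [-0.12  0.    5.91] turn about tool z deg -0.4 tool x [-0.546 -0.838  0.003] y [-0.838  0.546  0.001] q6 -2.09 t 1.25
```

View pics/w1.png

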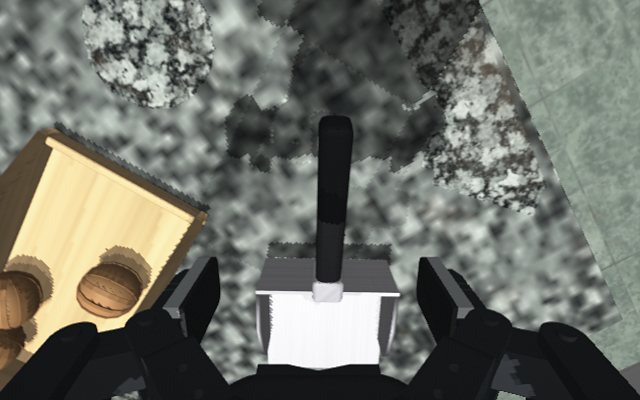

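```bash
python3 - <<'E'
from h import *
s=snap("wrist")
p,e=fit(s,[[-.163,0,.084],[-.06,0,.047],[-.05,.046,.044],[-.05,-.046,.044]],np.array([(336,118),(329,280),(400,292),(257,292)]),[.4838,.3491,1.0])
print(p,e)
togo(tr(p,[[-.095,0,.051]])[0],p[2]+np.pi/2)
E
```

```text
[0.47965257 0.35368421 0.98574674] 0.40415857782153236
shift cm [-0.22  0.65  5.99] turn about tool z deg 0.3 tool x [-0.548 -0.837  0.002] y [-0.837  0.548  0.001] q6 -2.09 t 1.3
```

```bash
python3 -m jog '-.2 .65 0 .3;-.2 .65 2 .3;-.2 .65 4 .3;-.2 .65 6 .3;-.2 .65 6 .3' 1 ;python3 -m jog '0 0 0 0;0 0 0 0;0 0 0 0;0 0 0 0;0 0 0 0' -1; python3 -m jog '0 0 0 0;0 0 0 0;0 0 0 0;0 0 0 0;0 0 0 0';python3 -m jog '0 0 -2 0;0 0 -4 0;0 0 -6 0;0 0 -8 0;0 0 -8 0'; python3 -m jog '0 0 0 0;0 0 0 0;0 0 0 0;0 0 0 0;0 0 0 0';python3 - <<'E'
from h import *
s=snap("wrist"); t=snap("scene")
cv2.imwrite("pics/g1.png",np.hstack([cv2.resize(s["frame"][:,:,::-1],(400,250)),cv2.resize(t["frame"][200:360,100:340,::-1],(375,250))]))
E
```

```text
time_s: 1.8
eef_pos: [0.4246, 0.2761, 0.1046]
ee_rot: [1.49, -2.761, -0.0]
wrist_force: [-1.5, -0.1, -0.2]
grip_width: 0.0853
grip_force: 0.0
time_s: 2.3
eef_pos: [0.4273, 0.2757, 0.1066]
ee_rot: [-1.49, 2.764, -0.0]
wrist_force: [0.6, -0.1, 2.3]
grip_width: 0.015
grip_force: 60.1
time_s: 2.8
eef_pos: [0.4272, 0.2756, 0.1065]
ee_rot: [-1.49, 2.764, -0.0]
wrist_force: [0.5, -0.6, 5.2]
grip_width: 0.0153
grip_force: 60.6
time_s: 3.3
eef_pos: [0.4279, 0.2762, 0.1878]
ee_rot: [-1.488, 2.762, 0.0]
wrist_force: [0.9, 1.0, -0.8]
grip_width: 0.0149
grip_force: 59.7
time_s: 3.8
eef_pos: [0.4266, 0.2755, 0.1853]
ee_rot: [1.49, -2.764, -0.0]
wrist_force: [0.2, 0.1, -1.8]
grip_width: 0.0148
grip_force: 59.7
```

View pics/g1.png

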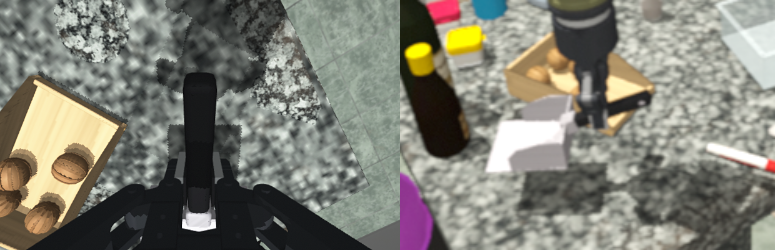

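```bash
cat >> h.py <<'E'
def scoop_pts(pts,pitch,gx=.095,gz=.051,dz=0):
    """world points of scoop-frame pts, gripped at (-gx,gz) ; pitch>0 = mouth down"""
    o,R,p=tool(); g=p+R[:,2]*.054; f=-R[:,0]; f=np.array([-R[0,0],-R[1,0],0]); l=np.array([-f[1],f[0],0]); c,n=np.cos(pitch),np.sin(pitch)
    q=np.array(pts,float)-[-gx,0,gz]; x=c*q[:,0]+n*q[:,2]; z=-n*q[:,0]+c*q[:,2]
    return g+np.outer(x,f)+np.outer(q[:,1],l)+np.outer(z,[0,0,1])
E
python3 - <<'E'
from h import *
o,R,p=tool(); print("tool x",R[:,0], "heading should be",np.cos(.986),np.sin(.986))
s=snap("wrist"); t=snap("scene")
for a in (0,5,10,15,20,25):
    print(a,proj(s,scoop_pts([[-.163,0,.084],[-.163,0,.066]],np.radians(a))).round(0).tolist(),proj(t,scoop_pts([[.05,-.046,0],[.05,.046,0],[-.163,0,.075]],np.radians(a))).round(0).tolist())
E
```

```text
tool x [-5.49611141e-01 -8.35420355e-01  6.51295588e-04] heading should be 0.5520295660653544 0.8338245368119701
0 [[317.0, 126.0], [317.0, 120.0]] [[164.0, 277.0], [154.0, 310.0], [260.0, 260.0]]
5 [[317.0, 142.0], [317.0, 127.0]] [[167.0, 282.0], [158.0, 314.0], [259.0, 258.0]]
10 [[317.0, 161.0], [317.0, 137.0]] [[171.0, 286.0], [162.0, 318.0], [257.0, 255.0]]
15 [[318.0, 183.0], [317.0, 149.0]] [[175.0, 289.0], [167.0, 322.0], [255.0, 253.0]]
20 [[318.0, 209.0], [317.0, 164.0]] [[180.0, 293.0], [172.0, 325.0], [253.0, 252.0]]
25 [[318.0, 239.0], [318.0, 183.0]] [[185.0, 296.0], [177.0, 328.0], [250.0, 250.0]]
```

```bash
python3 - <<'E'
from h import *
s=snap("wrist"); o,R,p=tool()
b=[.6211,.2198,.4263]
M=tr(b,[[.101,.058,.052],[.101,-.058,.052],[-.101,.058,.016],[-.101,-.058,.016]])
print("cam",-s["R"].T@s["t"]-p, proj(s,M).round().tolist())
for d in ([0,0,.08],[.1,.05,.1],[.12,.1,.1],[.15,.05,.12],[.15,.1,.12]):
    print(d,(R.T@np.array(d)*100).round(1),proj(s,M-np.array(d)).round().tolist())
E
```

```text
cam [-0.04281564 -0.06508249  0.06960619] [[69.0, 423.0], [-83.0, 360.0], [196.0, 204.0], [44.0, 120.0]]
[0, 0, 0.08] [ 0.  0. -8.] [[124.0, 349.0], [10.0, 297.0], [224.0, 177.0], [111.0, 112.0]]
[0.1, 0.05, 0.1] [ -9.7  -5.6 -10. ] [[174.0, 254.0], [61.0, 194.0], [281.0, 72.0], [168.0, -3.0]]
[0.12, 0.1, 0.1] [-14.9  -4.5 -10. ] [[156.0, 204.0], [35.0, 138.0], [267.0, 9.0], [146.0, -74.0]]
[0.15, 0.05, 0.12] [-12.4  -9.8 -12. ] [[220.0, 220.0], [112.0, 161.0], [325.0, 42.0], [218.0, -31.0]]
[0.15, 0.1, 0.12] [-16.6  -7.  -12. ] [[188.0, 181.0], [74.0, 117.0], [296.0, -6.0], [183.0, -86.0]]
```

```bash
python3 -m jog '-5.5 -4.5 -10 0;-5.5 -4.5 -10 0;-5.5 -4.5 -10 0;-5.5 -4.5 -10 0;-5.5 -4.5 -10 0' >/dev/null; python3 -m jog '0 0 0 0;0 0 0 0;0 0 0 0;0 0 0 0;0 0 0 0'; python3 - <<'E'
from h import *
s=snap("wrist","w2")
b=[.6211,.2198,.4263]
M=tr(b,[[.101,.058,.052],[.101,-.058,.052],[-.101,.058,.016],[-.101,-.058,.016]])
print(proj(s,M).round().tolist())
cv2.imwrite("pics/w2.png",cv2.resize(s["frame"][:310,:330,::-1],None,fx=1.9,fy=1.9,interpolation=cv2.INTER_CUBIC))
E
```

```text
time_s: 5.05
eef_pos: [0.4944, 0.2968, 0.2856]
ee_rot: [1.491, -2.765, -0.0]
wrist_force: [-0.5, 0.4, -1.0]
grip_width: 0.0148
grip_force: 59.7
[[168.0, 291.0], [59.0, 236.0], [271.0, 118.0], [161.0, 49.0]]
```

View pics/w2.png

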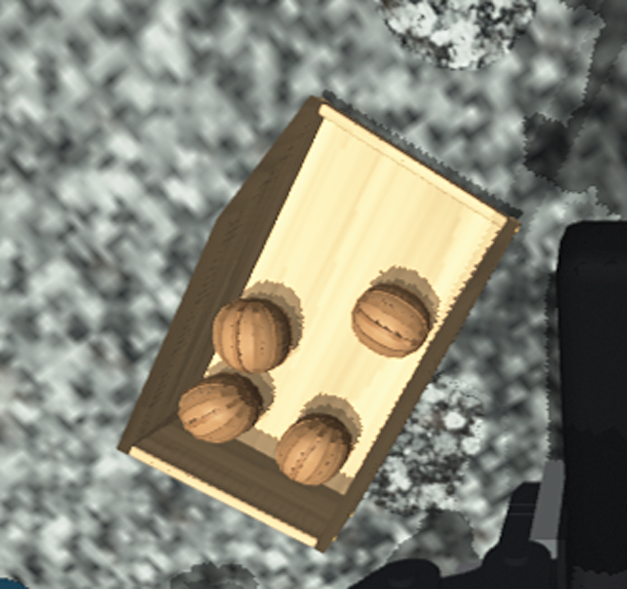

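```bash
python3 - <<'E'
from h import *
s=snap("wrist")
uv=np.array([(322,550),(120,450),(518,226),(315,97)])/1.9
M=[[.101,.058,.052],[.101,-.058,.052],[-.101,.058,.016],[-.101,-.058,.016]]
b,e=fit(s,M,uv,[.62,.22,.42]); print("bin",b,np.degrees(b[2]),e)
C,S=np.cos(b[2]),np.sin(b[2])
for u in [(390,318),(252,334),(220,406),(314,448)]:
    d=px(s,u[0]/1.9,u[1]/1.9,.026)-b[:2]; print(np.round([C*d[0]+S*d[1],-S*d[0]+C*d[1]],3))
o,R,p=tool(); print("heading",np.degrees(np.arctan2(-R[1,0],-R[0,0])))
for sx in (-.17,-.044,.04): print(sx,"TCP for scoop at sx:",tr(b,[[sx-.094,0,0]])[0])
g=tr(b,[[-.17-.094,0,.136-.054]])[0]; togo(g,b[2]+np.pi/2)
E
```

```text
bin [0.61962374 0.22220004 0.42255881] 24.210836340598945 1.2960210578928284
[-0.025  0.025]
[ 0.021 -0.032]
[ 0.068 -0.031]
[0.063 0.022]
heading 56.662879864214844
-0.17 TCP for scoop at sx: [0.3788445  0.11393482 0.        ]
-0.044 TCP for scoop at sx: [0.49376187 0.16560686 0.        ]
0.04 TCP for scoop at sx: [0.57037344 0.20005488 0.        ]
shift cm [21.64 -0.39 14.98] turn about tool z deg 32.5 tool x [-0.55  -0.835  0.   ] y [-0.835  0.55   0.   ] q6 -2.09 t 5.15
```

```bash
python3 - <<'E'
from h import *
b=[.6198,.2219,.4235]
togo(tr(b,[[-.12-.094,0,.19-.054]])[0],b[2]+np.pi/2)
E
```

```text
shift cm [17.45 -3.12  9.58] turn about tool z deg 32.4 tool x [-0.55  -0.835  0.   ] y [-0.835  0.55   0.   ] q6 -2.09 t 5.15
```

```bash
python3 -m jog '4 -.5 0 8;8 -1 0 16;12 -2 3 24;15 -3 6 32.4;17.45 -3.1 9.6 32.4' >/dev/null; python3 -m jog '0 0 0 0;0 0 0 0;0 0 0 0;0 0 0 0;0 0 0 0'; python3 - <<'E'
from h import *
b=[.6198,.2219,.4235]
togo(tr(b,[[-.12-.094,0,.1265-.054]])[0],b[2]+np.pi/2)
E
```

```text
time_s: 6.15
eef_pos: [0.4259, 0.1348, 0.1909]
ee_rot: [-0.661, 3.068, 0.0]
wrist_force: [-0.7, -0.4, -1.5]
grip_width: 0.0149
grip_force: 59.6
shift cm [ 0.16 -0.03  6.44] turn about tool z deg 0.1 tool x [-0.911 -0.412 -0.003] y [-0.412  0.911 -0.001] q6 -1.78 t 6.15
```

```bash
python3 -m jog '0 0 2 0;0 0 4 0;0 0 6 0;0 0 6.4 0;0 0 6.4 0'; python3 -m jog '-.8 0 0 0;-1.6 0 0 0;-2.4 0 0 0;-3.2 0 0 0;-4 0 0 0' | head -2;python3 -m jog '-.8 0 0 0;-1.6 0 0 0;-2.4 0 0 0;-3.2 0 0 0;-4 0 0 0'; python3 - <<'E'
from h import *
s=snap("top"); t=snap("scene")
b=[.6198,.2219,.4235]; o,R,p=tool(); d=p[:2]-b[:2]; C,S=np.cos(b[2]),np.sin(b[2]); print("sx,sy",C*d[0]+S*d[1]+.094,-S*d[0]+C*d[1])
cv2.imwrite("pics/s1.png",np.hstack([crop(s,195,285,120,220,4),crop(t,140,270,200,300,3)[:300].repeat(1,0) if 0 else cv2.resize(crop(t,140,270,200,300,3),(400,400))]))
E
```

```text
time_s: 6.65
eef_pos: [0.4246, 0.1343, 0.1257]
ee_rot: [0.661, -3.07, -0.0]
wrist_force: [-0.1, 0.0, -0.7]
grip_width: 0.0149
grip_force: 59.6
time_s: 7.15
eef_pos: [0.4622, 0.1509, 0.1262]
time_s: 7.65
eef_pos: [0.4981, 0.1671, 0.1258]
ee_rot: [0.66, -3.071, -0.0]
wrist_force: [-0.1, 0.0, -2.3]
grip_width: 0.015
grip_force: 59.7
sx,sy -0.038355187290007225 -8.632523482376281e-05
```

View pics/s1.png

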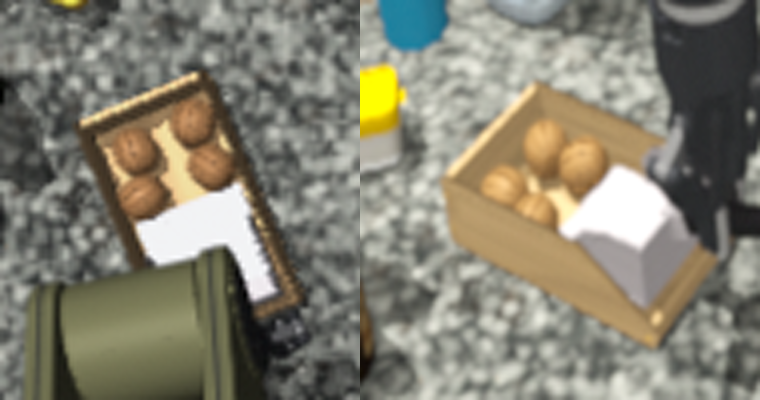

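```bash
python3 -m jog '0 0 .4 0;0 0 .8 0;0 0 1.2 0;0 0 1.4 0;0 0 1.4 0'; python3 -m jog '-1.5 0 0 0;-3 0 0 0;-4.5 0 0 0;-5.5 0 0 0;-6 0 0 0';python3 -m jog '-.5 0 0 0;-1 0 0 0;-1.5 0 0 0;-2 0 0 0;-2 0 0 0'; python3 - <<'E'
from h import *
s=snap("top"); t=snap("scene")
b=[.6198,.2219,.4235]; o,R,p=tool(); d=p[:2]-b[:2]; C,S=np.cos(b[2]),np.sin(b[2]); print("sx,sy",C*d[0]+S*d[1]+.094,-S*d[0]+C*d[1])
cv2.imwrite("pics/s2.png",np.hstack([crop(s,195,285,120,220,4),cv2.resize(crop(t,140,270,200,300,3),(400,400))]))
E
```

```text
time_s: 8.25
eef_pos: [0.4968, 0.1666, 0.1126]
ee_rot: [0.66, -3.071, 0.0]
wrist_force: [-2.9, -0.5, 7.2]
grip_width: 0.0152
grip_force: 61.0
time_s: 8.75
eef_pos: [0.5527, 0.1916, 0.1125]
ee_rot: [-0.66, 3.071, -0.0]
wrist_force: [-4.3, -3.1, 9.5]
grip_width: 0.0148
grip_force: 61.0
time_s: 9.25
eef_pos: [0.5708, 0.1998, 0.1125]
ee_rot: [-0.66, 3.071, -0.0]
wrist_force: [-1.8, -1.0, 4.7]
grip_width: 0.015
grip_force: 60.5
sx,sy 0.040167581731695226 -2.570657076972349e-05
```

View pics/s2.png

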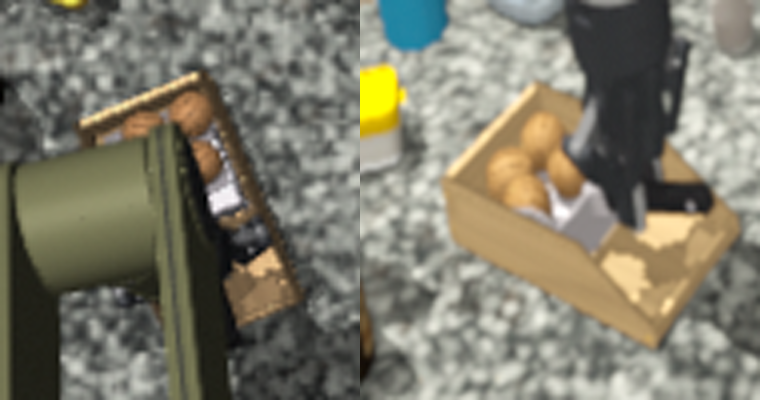

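```bash
python3 -m jog '-.1 0 0 0;-.2 0 0 0;-.3 0 0 0;-.4 0 0 0;-.4 0 0 0'|grep force;  python3 -m jog '0 0 -.5 0;0 0 -1 0;0 0 -1.5 0;0 0 -2 0;0 0 -2.5 0'|grep force;  python3 -m jog '0 0 -.5 0;0 0 -1 0;0 0 -1.5 0;0 0 -2.1 0;0 0 -2.7 0'; python3 -m jog '0 0 -.1 0;0 0 -.2 0;0 0 -.2 0;0 0 -.2 0;0 0 -.2 0';python3 - <<'E'
from h import *
s=snap("top"); t=snap("scene")
b=[.6198,.2219,.4235]; o,R,p=tool(); d=p[:2]-b[:2]; C,S=np.cos(b[2]),np.sin(b[2]); print("sx,sy",C*d[0]+S*d[1]+.094,-S*d[0]+C*d[1])
cv2.imwrite("pics/s3.png",np.hstack([crop(s,195,285,120,220,4),cv2.resize(crop(t,140,270,200,300,3),(400,400))]))
E
```

```text
wrist_force: [-2.9, -0.4, 8.0]
grip_force: 60.9
wrist_force: [0.2, 0.2, -2.1]
grip_force: 59.6
time_s: 10.85
eef_pos: [0.5741, 0.2014, 0.1644]
ee_rot: [0.66, -3.071, -0.0]
wrist_force: [-0.1, -0.4, -2.0]
grip_width: 0.0145
grip_force: 59.6
time_s: 11.35
eef_pos: [0.574, 0.2014, 0.1656]
ee_rot: [0.66, -3.071, 0.0]
wrist_force: [-0.7, 0.0, -2.4]
grip_width: 0.0152
grip_force: 59.6
sx,sy 0.04378646569702041 0.00010299668089260722
```

View pics/s3.png

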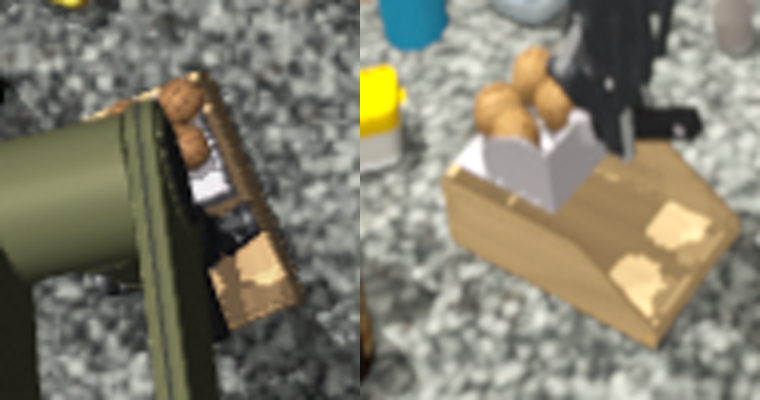

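```bash
python3 -m jog '-.2 0 0 0;-.5 0 0 0;-.8 0 0 0;-1.1 0 0 0;-1.2 0 0 0'|grep force; python3 -m jog '0 0 .4 0;0 0 .7 0;0 0 1 0;0 0 1.3 0;0 0 1.6 0'|grep force;  python3 -m jog '0 0 .2 0;0 0 .4 0;0 0 .5 0;0 0 .5 0;0 0 .5 0'; python3 -m jog '0 0 -1 0;0 0 -2 0;0 0 -3 0;0 0 -4 0;0 0 -5 0'|grep force;python3 -m jog '0 0 -1 0;0 0 -2 0;0 0 -3 0;0 0 -4 0;0 0 -4 0'; python3 - <<'E'
from h import *
s=snap("top"); t=snap("scene"); 
cv2.imwrite("pics/s4.png",np.hstack([crop(s,195,285,120,220,4),cv2.resize(crop(t,140,270,170,270,3),(400,400))]))
for a in (0,-3,-6,-9): print(a,proj(t,scoop_pts([[.05,.046,0],[.05,-.046,0],[-.05,.046,0]],np.radians(a),gx=.094,gz=.0525)).round(0).tolist())
E
```

```text
wrist_force: [0.6, 0.4, -1.1]
grip_force: 59.6
wrist_force: [-2.6, -1.8, 4.7]
grip_force: 60.1
time_s: 12.95
eef_pos: [0.585, 0.2063, 0.1448]
ee_rot: [0.66, -3.071, -0.0]
wrist_force: [-1.9, -1.1, 3.2]
grip_width: 0.0148
grip_force: 59.9
wrist_force: [-0.3, 0.6, -2.3]
grip_force: 59.2
time_s: 13.95
eef_pos: [0.586, 0.2066, 0.2369]
ee_rot: [-0.659, 3.068, 0.0]
wrist_force: [0.4, 0.4, -2.4]
grip_width: 0.0152
grip_force: 59.1
0 [[161.0, 215.0], [187.0, 196.0], [193.0, 227.0]]
-3 [[159.0, 212.0], [186.0, 193.0], [192.0, 226.0]]
-6 [[158.0, 210.0], [185.0, 191.0], [191.0, 225.0]]
-9 [[157.0, 207.0], [184.0, 188.0], [190.0, 224.0]]
```

View pics/s4.png

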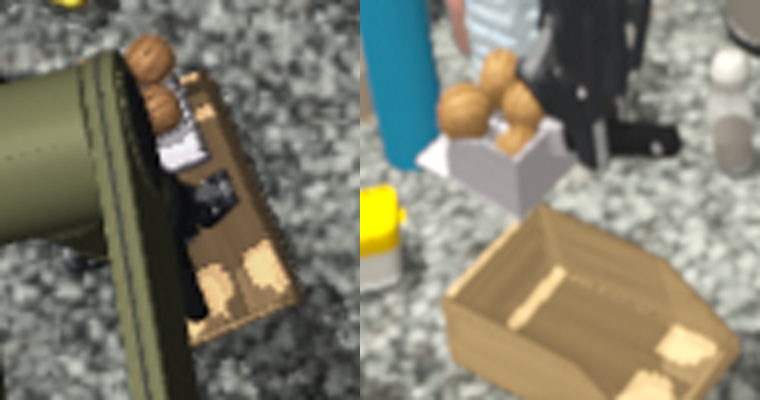

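```bash
python3 -m jog '0 0 0 3;0 0 0 8;0 0 0 14;0 0 0 20;0 0 0 26' >/dev/null; python3 -m jog '0 0 0 6;0 0 0 12;0 0 0 18;0 0 0 24;0 0 0 30' >/dev/null; python3 -m jog '0 0 0 6;0 0 0 12;0 0 0 18;0 0 0 24;0 0 0 30' >/dev/null; python3 -m jog '0 0 0 6;0 0 0 12;0 0 0 18;0 0 0 24;0 0 0 30' >/dev/null;python3 -m jog '0 0 0 3;0 0 0 5;0 0 0 7;0 0 0 7;0 0 0 7'; python3 - <<'E'
from h import *
s=snap("top"); t=snap("scene"); 
cv2.imwrite("pics/s5.png",np.hstack([crop(s,250,380,120,270,3),cv2.resize(crop(t,240,420,110,300,2),(380,450))]))
h=-np.radians(98.6); d=np.array([np.cos(h),np.sin(h)])
togo(np.r_[np.array([.517,-.082])-d*.169,.1816-.054],h+np.pi/2)
E
```

```text
time_s: 16.55
eef_pos: [0.5849, 0.2063, 0.2343]
ee_rot: [-2.383, -2.046, 0.001]
wrist_force: [-0.5, 0.5, -3.0]
grip_width: 0.015
grip_force: 59.1
shift cm [-12.63  -2.39   5.3 ] turn about tool z deg -0.1 tool x [ 0.151  0.988 -0.   ] y [ 0.988 -0.151 -0.   ] q6 0.42 t 16.65
```

View pics/s5.png

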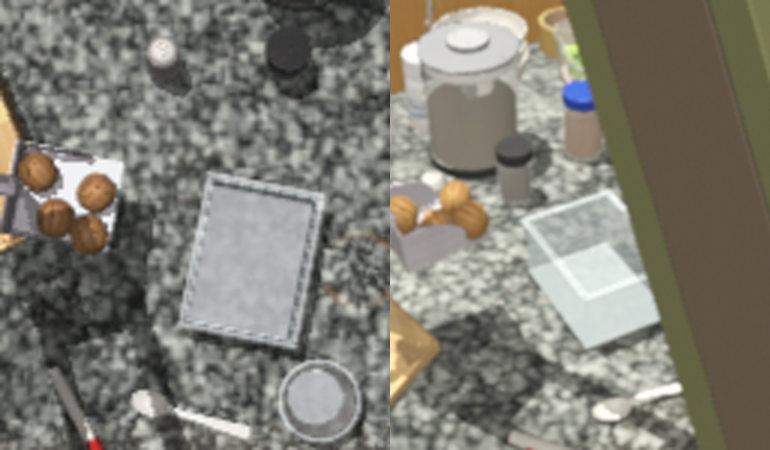

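```bash
python3 -m jog '-.2 -.05 .1 0;-.5 -.1 .2 0;-1 -.2 .4 0;-1.6 -.3 .7 0;-2.2 -.4 1 0' >/dev/null; python3 -m jog '-.6 -.1 .3 0;-1.2 -.2 .6 0;-1.8 -.3 .9 0;-2.4 -.4 1.2 0;-3 -.5 1.5 0' >/dev/null;python3 -m jog '-.6 -.1 .3 0;-1.2 -.2 .6 0;-1.8 -.3 .9 0;-2.4 -.4 1.2 0;-3 -.5 1.5 0' >/dev/null; python3 -m jog '-.6 -.1 .3 0;-1.2 -.2 .6 0;-1.8 -.3 .8 0;-2.4 -.4 1 0;-2.9 -.5 1.2 0' >/dev/null; python3 -m jog '-.4 -.1 0 0;-.8 -.3 0 0;-1.2 -.4 0 0;-1.4 -.5 .1 0;-1.5 -.5 .1 0';  python3 - <<'E'
from h import *
s=snap("top"); t=snap("scene"); 
cv2.imwrite("pics/s6.png",np.hstack([crop(s,270,380,140,260,4),cv2.resize(crop(t,240,420,110,300,2),(360,480))]))
h=-np.radians(98.6); d=np.array([np.cos(h),np.sin(h)])
togo(np.r_[np.array([.517,-.082])-d*.169,.1816-.054],h+np.pi/2)
E
```

```text
time_s: 19.15
eef_pos: [0.5419, 0.0853, 0.1819]
ee_rot: [-2.384, -2.045, 0.0]
wrist_force: [0.0, -0.4, -2.2]
grip_width: 0.0147
grip_force: 59.1
shift cm [-0.03  0.01  0.03] turn about tool z deg -0.1 tool x [0.152 0.988 0.   ] y [ 0.988 -0.152  0.   ] q6 0.23 t 19.25
```

View pics/s6.png

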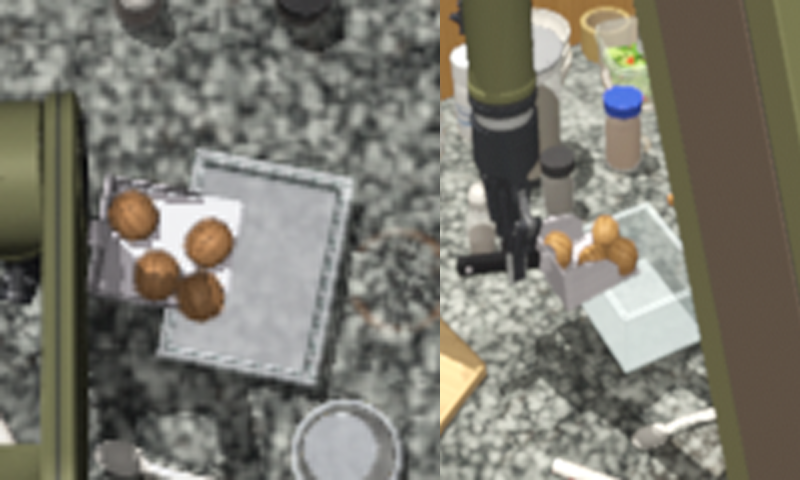

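```bash
python3 -m jog '-.4 0 0 0;-1 0 0 0;-1.6 0 0 0;-2.2 0 0 0;-2.8 0 0 0'|grep force; python3 -m jog '-.6 0 0 0;-1.2 0 0 0;-1.8 0 0 0;-2.2 0 0 0;-2.2 0 0 0'|grep force;python3 -m jog '5 0 0 0;5 0 0 0;5 0 0 0;5 0 0 0;5 0 0 0';  python3 - <<'E'
from h import *
s=snap("top"); t=snap("scene"); 
cv2.imwrite("pics/s7.png",np.hstack([crop(s,270,380,140,260,4),cv2.resize(crop(t,240,420,110,300,2),(360,480))]))
E
```

```text
wrist_force: [0.3, -0.7, -2.6]
grip_force: 59.1
wrist_force: [0.0, -0.1, -1.5]
grip_force: 59.1
time_s: 20.75
eef_pos: [0.5419, 0.0848, 0.1818]
ee_rot: [-2.385, -2.045, 0.001]
wrist_force: [0.7, 0.2, -1.1]
grip_width: 0.015
grip_force: 59.2
```

View pics/s7.png

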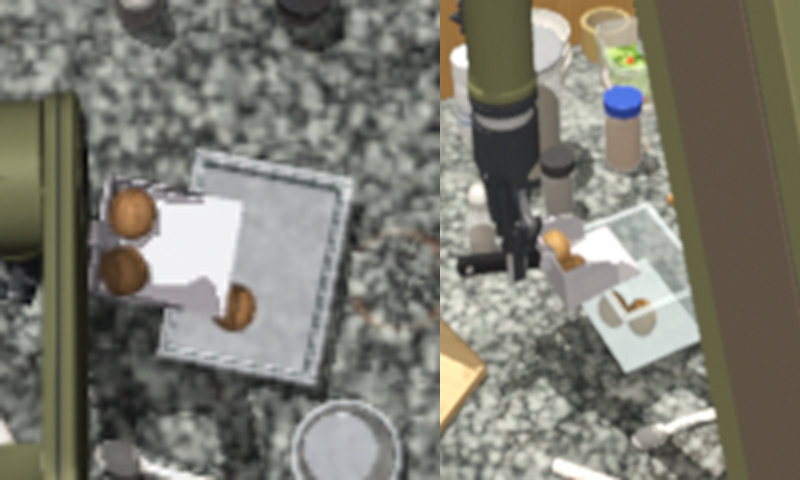

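```bash
python3 -m jog '-1 0 0 0;-5 0 0 0;0 0 0 0;1 0 0 0;1 0 0 0'; python3 -m jog '0 0 0 0;0 0 0 0;0 0 0 0;0 0 0 0;0 0 0 0'>/dev/null; python3 - <<'E'
from h import *
s=snap("top"); t=snap("scene"); 
cv2.imwrite("pics/s8.png",np.hstack([crop(s,270,380,140,260,4),cv2.resize(crop(t,240,420,110,300,2),(360,480))]))
E
```

```text
time_s: 21.35
eef_pos: [0.5442, 0.0948, 0.182]
ee_rot: [2.384, 2.045, 0.001]
wrist_force: [-0.4, 0.5, -0.6]
grip_width: 0.0151
grip_force: 59.2
```

View pics/s8.png

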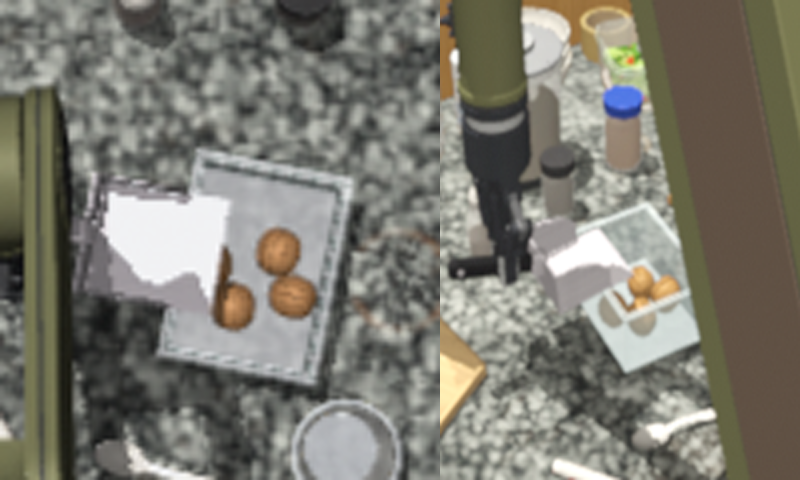

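```bash
python3 -m jog '0 0 -3 0;1 0 -6 0;2 0 -8 -8;2 0 -8 -16;2 0 -8 -24' >/dev/null; for i in 1 2; do python3 -m jog '0 0 0 -8;0 0 0 -16;0 0 0 -24;0 0 0 -32;0 0 0 -40'>/dev/null; done; python3 -m jog '0 0 0 -8;0 0 0 -16;0 0 0 -19;0 0 0 -19;0 0 0 -19'|head -2;  python3 - <<'E'
from h import *
b=[.6198,.2219,.4235]
togo(tr(b,[[-.129,0,.1076-.054]])[0],b[2]+np.pi/2)
E
```

```text
time_s: 23.95
eef_pos: [0.5466, 0.1151, 0.2618]
shift cm [ 1.84  6.73 15.42] turn about tool z deg -0.1 tool x [-0.912 -0.41   0.   ] y [-0.41   0.912 -0.   ] q6 -1.86 t 23.95
```

```bash
python3 -m jog '1 3 0 0;1.8 6 0 0;1.8 6.7 2 0;1.8 6.7 5 0;1.8 6.7 8 0' >/dev/null; python3 -m jog '0 0 0 0;0 0 0 0;0 0 0 0;0 0 0 0;0 0 0 0'>/dev/null;  python3 - <<'E'
from h import *
b=[.6198,.2219,.4235]
togo(tr(b,[[-.129,0,.1076-.054]])[0],b[2]+np.pi/2)
E
python3 -m jog '0 0 2 0;0 0 4 0;0 0 5.5 0;0 0 6.5 0;0 0 7.2 0'
```

```text
shift cm [0.15 0.06 7.56] turn about tool z deg -0.0 tool x [-0.912 -0.411 -0.003] y [-0.411  0.912 -0.   ] q6 -1.75 t 24.95
time_s: 25.45
eef_pos: [0.503, 0.1688, 0.1096]
ee_rot: [-0.66, 3.071, 0.0]
wrist_force: [0.3, -0.5, -1.8]
grip_width: 0.0148
grip_force: 59.3
```

```bash
python3 -m jog '0 0 .1 0;0 0 .2 0;0 0 .2 0;0 0 .2 0;0 0 .2 0'; python3 -m jog '0 0 0 0;0 0 0 0;0 0 0 0;0 0 0 0;0 0 0 0' 1;  python3 -m jog '0 0 -2 0;0 0 -5 0;0 0 -9 0;0 0 -14 0;0 0 -15 0';python3 - <<'E'
from h import *
s=snap("top","e1"); t=snap("scene","e2"); w=snap("wrist","e3")
E
```

```text
time_s: 25.95
eef_pos: [0.5032, 0.1689, 0.1084]
ee_rot: [-0.66, 3.07, 0.0]
wrist_force: [0.0, -0.7, 0.0]
grip_width: 0.0152
grip_force: 59.5
time_s: 26.45
eef_pos: [0.5029, 0.1688, 0.1079]
ee_rot: [-0.66, 3.071, -0.0]
wrist_force: [0.2, 0.4, 0.3]
grip_width: 0.0846
grip_force: 0.0
time_s: 26.95
eef_pos: [0.5056, 0.1695, 0.2636]
ee_rot: [-0.658, 3.061, 0.001]
wrist_force: [0.7, 0.8, 0.7]
grip_width: 0.085
grip_force: 0.0
```

```bash
python3 - <<'E'
from h import *
a=cv2.imread("pics/top0.png");e=cv2.imread("pics/e1.png")
def D(n,x0,x1,y0,y1):
    d=cv2.absdiff(a,e)[y0:y1,x0:x1].max(2)>30; n_=d.sum(); ys,xs=np.nonzero(d); print(n,n_,(xs.min()+x0,xs.max()+x0,ys.min()+y0,ys.max()+y0) if n_ else "")
D("board+lid",383,450,160,245);D("boxregion",305,362,172,242);D("salt",295,315,125,155);D("pepper",335,360,120,155);D("deli",340,375,238,270)
# box interior nuts: brown pixels
hsv=cv2.cvtColor(e,cv2.COLOR_BGR2HSV); m=cv2.inRange(hsv,(5,90,60),(20,255,220)); m[:,:305]=0;m[:,362:]=0;m[:172]=0;m[242:]=0
n,l,st,ce=cv2.connectedComponentsWithStats(m)
for i in range(1,n):
    if st[i,4]>5: print("brown",st[i],ce[i].round(1))
s=snap("wrist"); w=s["frame"]; 
b=[.6198,.2219,.4235]; sc=tr(b,[[-.03,0,0]])[0]; p=[sc[0],sc[1],b[2]]
pts=np.array([[-.163,0,.084],[-.059,0,.047],[-.05,.046,.044],[-.05,-.046,.044]])+[0,0,.006]
print("pred scoop px",proj(s,tr(p,pts)).round())
g=(w.max(2)<45).astype(np.uint8); n,l,st,ce=cv2.connectedComponentsWithStats(g)
for i in range(1,n):
    if st[i,4]>800: print("dark",st[i],ce[i].round())
E
```

```text
board+lid 842 (np.int64(393), np.int64(439), np.int64(172), np.int64(231))
boxregion 484 (np.int64(305), np.int64(349), np.int64(197), np.int64(241))
salt 0 
pepper 0 
deli 0 
brown [335 197  14  22 186] [341.  208.1]
brown [317 201  16  21 188] [324.9 211. ]
pred scoop px [[318. 107.]
 [318. 227.]
 [370. 235.]
 [267. 235.]]
dark [ 305  105   26  121 2078] [318. 164.]
dark [    0   257   640   143 36986] [322. 358.]
```

```bash
cat >> h.py <<'E'
def lidfit(s,zt=.026,roi=(380,470,150,260)):
    f=s["frame"]; x0,x1,y0,y1=roi; k=6
    c=cv2.resize(f[y0:y1,x0:x1],None,fx=k,fy=k,interpolation=cv2.INTER_CUBIC)
    m=((c.min(2)>150)&(c.max(2).astype(int)-c.min(2)<30)).astype(np.uint8)
    n,l,st,ce=cv2.connectedComponentsWithStats(m); i=1+st[1:,4].argmax()
    pts=np.argwhere(l==i)[:,::-1].astype(np.float32); r=cv2.minAreaRect(cv2.convexHull(pts))
    box=(cv2.boxPoints(r)+.5)/k+[x0,y0]-.5
    best=None
    for j in range(4):
        for rev in (1,-1):
            uv=np.roll(box[::rev],j,0); p,e=fit(s,[[.084,.064,zt],[.084,-.064,zt],[-.084,-.064,zt],[-.084,.064,zt]],uv,[.54,-.3,0])
            if (best is None or e<best[1]-1e-6) and abs(p[2])<1.2: best=(p,e,r)
    return best
def boxfit_tpl(a,e,x0,x1,y0,y1):
    g=lambda i:cv2.cvtColor(i[y0:y1,x0:x1],cv2.COLOR_BGR2GRAY).astype(np.float32)
    return cv2.findTransformECC(g(a),g(e),np.eye(2,3,dtype=np.float32),cv2.MOTION_EUCLIDEAN)
E
python3 - <<'E'
from h import *
s=snap("top"); now=s["frame"].copy()
s["frame"]=cv2.imread("pics/top0.png")[:,:,::-1]; print(lidfit(s))
s["frame"]=now; p=lidfit(s); print(p)
togo([*tr(p[0],[[0,0,0]])[0][:2],.054+.12],p[0][2]+np.pi/2)
E
```

```text
(array([ 0.55011143, -0.35754824, -0.10263907]), np.float64(0.7484523727283781), ((225.51104736328125, 297.2640380859375), (242.97386169433594, 313.9674377441406), 6.76617431640625))
(array([ 0.54026971, -0.35442603, -0.10521016]), np.float64(0.7580055872761627), ((219.637939453125, 315.0434265136719), (242.93116760253906, 314.6524963378906), 6.919534206390381))
shift cm [ 17.95 -49.26   2.85] turn about tool z deg 30.3 tool x [-0.912 -0.411  0.003] y [-0.411  0.912  0.001] q6 -1.75 t 27.2
```

```bash
python3 -m jog '17 -48.5 2 30;17 -48.5 2 30;17 -48.5 2 30;17 -48.5 2 30;17 -48.5 2 30' 0 >/dev/null; python3 - <<'E'
from h import *
p=[.5387,-.3527,-.102]
togo([*p[:2],.054+.10],p[2]+np.pi/2)
E
```

```text
shift cm [ -4.32 -26.81   3.73] turn about tool z deg 0.0 tool x [-0.995  0.101  0.005] y [0.101 0.995 0.001] q6 -1.7 t 27.7
```

```bash
python3 -m jog '-4.3 -26.8 3.7 0;-4.3 -26.8 3.7 0;-4.3 -26.8 3.7 0;-4.3 -26.8 3.7 0;-4.3 -26.8 3.7 0' >/dev/null; python3 -m jog '-4.3 0 0 0;0 0 0 0;0 0 0 0;0 0 0 0;0 0 0 0' | head -0; python3 - <<'E'
from h import *
p=[.5387,-.3527,-.102]
togo([*p[:2],.054+.10],p[2]+np.pi/2)
E
```

```text
shift cm [-0.24 -2.54  0.51] turn about tool z deg 0.1 tool x [-0.995  0.1    0.001] y [0.1   0.995 0.001] q6 -2.08 t 28.7Exception ignored on flushing sys.stdout:
BrokenPipeError: [Errno 32] Broken pipe
```

```bash
python3 -m jog '-.2 -2.5 .5 0;-.2 -2.5 .5 0;-.2 -2.5 .5 0;-.2 -2.5 .5 0;-.2 -2.5 .5 0' >/dev/null; python3 - <<'E'
from h import *
p=[.5387,-.3527,-.102]
togo([*p[:2],.054],p[2]+np.pi/2)
s=snap("wrist","lw"); f=s["frame"]
M=[[-.084,.064,.026],[-.084,-.064,.026],[-.042,.008,.061],[-.042,-.008,.061]]
print("pred near corners, bar end",proj(s,tr(p,M)).round(1).tolist())
m=((f.min(2)>150)&(f.max(2).astype(int)-f.min(2)<30)).astype(np.uint8)
n,l,st,ce=cv2.connectedComponentsWithStats(m)
for i in range(1,n):
    if st[i,4]>1500:
        q=np.argwhere(l==i)[:,::-1]; h=cv2.convexHull(q.astype(np.int32)); print(st[i],cv2.approxPolyDP(h,4,True)[:,0].tolist())
E
```

```text
shift cm [-0.02 -0.1  10.17] turn about tool z deg 0.1 tool x [-0.995  0.099 -0.   ] y [0.099 0.995 0.   ] q6 -2.12 t 29.2
pred near corners, bar end [[408.0, 77.8], [226.0, 77.5], [329.3, 145.4], [304.4, 145.4]]
[  10   73   74  288 2893] [[79, 360], [29, 292], [10, 215], [27, 118], [57, 75], [74, 73], [83, 356]]
[  228    75   180   213 27379] [[405, 78], [393, 255], [363, 283], [273, 283], [239, 256], [229, 79]]
[  60   77   62  253 2229] [[119, 329], [75, 268], [60, 196], [72, 129], [86, 97], [103, 77]]
[  98  107   55  200 1515] [[148, 306], [126, 281], [109, 246], [98, 183], [107, 130], [124, 107], [132, 113], [152, 303]]
```

```bash
python3 -m jog '0 0 3 0;0 0 6 0;0 0 8 0;0 -.1 9.5 0;0 -.1 10.2 0' 0 | tail -4; python3 -m jog '0 0 0 0;0 0 0 0;0 0 0 0;0 0 0 0;0 0 0 0' -1; python3 -m jog '0 0 -.5 0;0 0 -1.5 0;0 0 -4 0;0 0 -7 0;0 0 -10 0';python3 -m jog '0 0 -3 0;0 0 -3 0;0 0 -3 0;0 0 -3 0;0 0 -3 0'; python3 - <<'E'
from h import *
s=snap("wrist","lw2"); f=s["frame"]; o,R,p=tool()
yaw=np.arctan2(-R[1,0],-R[0,0]); g=p+R[:,2]*.054
M=np.array([[-.084,.064,.012-.04],[-.084,-.064,.012-.04]]); 
q=tr([g[0],g[1],yaw],M); q[:,2]+=g[2]
print("pred",proj(s,q).round(1).tolist())
m=((f.min(2)>150)&(f.max(2).astype(int)-f.min(2)<30)).astype(np.uint8)
n,l,st,ce=cv2.connectedComponentsWithStats(m)
for i in range(1,n):
    if st[i,4]>4000:
        h=cv2.convexHull(np.argwhere(l==i)[:,::-1].astype(np.int32)); print(st[i],cv2.approxPolyDP(h,4,True)[:,0].tolist())
E
```

```text
ee_rot: [-0.157, -3.136, -0.002]
wrist_force: [-0.6, 1.0, -0.6]
grip_width: 0.0428
grip_force: 0.0
time_s: 30.25
eef_pos: [0.5387, -0.3537, 0.1082]
ee_rot: [0.157, 3.136, -0.001]
wrist_force: [-1.0, -0.6, 1.4]
grip_width: 0.0148
grip_force: 59.3
time_s: 30.75
eef_pos: [0.5381, -0.3533, 0.2087]
ee_rot: [-0.157, -3.137, -0.001]
wrist_force: [0.4, 0.2, -2.9]
grip_width: 0.0148
grip_force: 58.8
time_s: 31.25
eef_pos: [0.5374, -0.3528, 0.2355]
ee_rot: [-0.157, -3.135, -0.003]
wrist_force: [-0.6, 0.5, -2.5]
grip_width: 0.0146
grip_force: 58.9
pred [[470.4, 71.6], [165.3, 71.9]]
[  169    66   120   145 10667] [[240, 210], [210, 210], [177, 149], [169, 78], [179, 67], [272, 67], [288, 138]]
[  298    67   172   168 16671] [[468, 75], [468, 147], [462, 191], [453, 210], [392, 234], [341, 200], [298, 134], [364, 67], [458, 67]]
```

```bash
python3 - <<'E'
from h import *
s=snap("top","e4"); a=cv2.imread("pics/top0.png"); e=cv2.imread("pics/e4.png")
d=cv2.absdiff(a,e).max(2)
# outline band of the box flange
b=[.5171,-.082,-.1509]
def band(p):
    m=np.zeros(d.shape,np.uint8); q=proj(s,tr(p,[[.081,.061,.072],[.081,-.061,.072],[-.081,-.061,.072],[-.081,.061,.072]])); cv2.polylines(m,[np.round(q*16).astype(int)],True,1,3,shift=4); return m>0
B=band(b); print("band mean diff",d[B].mean(),(d[B]>30).mean())
for dx in (-.01,.01):
  pass
roi=(300,368,166,248); x0,x1,y0,y1=roi
g=lambda i:cv2.cvtColor(i,cv2.COLOR_BGR2GRAY)[y0:y1,x0:x1].astype(np.float32)
mask=(cv2.dilate(B.astype(np.uint8),np.ones((5,5)))*255)[y0:y1,x0:x1]
print(cv2.findTransformECC(g(a),g(e),np.eye(2,3,dtype=np.float32),cv2.MOTION_EUCLIDEAN,(3,100,1e-6),mask,3))
w=cv2.resize(e[y0:y1,x0:x1],None,fx=1,fy=1)
print(lidfit(s,.2355-.054-.04+.012,(360,500,130,280))[:2])
togo([*b[:2],.072+.12],b[2]+np.pi/2)
E
```

```text
band mean diff 10.2837528604119 0.0011441647597254005
(0.9793370260086722, array([[ 0.99999934, -0.00113325, -0.03258296],
       [ 0.00113325,  0.99999934, -0.03928458]], dtype=float32))
(array([ 0.59122816, -0.34695425, -0.04694629]), np.float64(11.916419106961486))
shift cm [ 4.77 26.76 -0.97] turn about tool z deg 2.9 tool x [-0.995  0.1    0.003] y [0.1   0.995 0.002] q6 -2.12 t 31.35
```

```bash
python3 -m jog '1 4 0 0;2 9 0 1;3 14 0 2;4 19 0 2.9;4.8 24 0 2.9' >/dev/null; python3 -m jog '0 1.5 0 0;0 2.8 0 0;0 2.8 0 0;0 2.8 0 0;0 2.8 0 0' >/dev/null;  python3 - <<'E'
from h import *
b=[.5171,-.082,-.1509]
togo([*b[:2],.118],b[2]+np.pi/2)
E
```

```text
shift cm [0.3  0.48 6.52] turn about tool z deg -0.1 tool x [-0.988  0.152 -0.   ] y [ 0.152  0.988 -0.001] q6 -1.66 t 32.35
```

```bash
python3 -m jog '.3 .5 2 0;.3 .5 4 0;.3 .5 5 0;.3 .5 6 0;.3 .5 6.5 0' >/dev/null;  python3 -m jog '0 0 0 0;0 0 0 0;0 0 0 0;0 0 0 0;0 0 0 0' >/dev/null; python3 - <<'E'
from h import *
b=[.5171,-.082,-.1509]
togo([*b[:2],.104],b[2]+np.pi/2)
E
```

```text
shift cm [-0.03 -0.16  1.49] turn about tool z deg 0.0 tool x [-0.989  0.15  -0.001] y [ 0.15   0.989 -0.   ] q6 -1.66 t 33.35
```

```bash
python3 -m jog '0 -.2 0 0;0 -.2 .3 0;0 -.2 .6 0;0 -.2 .7 0;0 -.2 .8 0';  python3 -m jog '0 0 .1 0;0 0 .2 0;0 0 .3 0;0 0 .4 0;0 0 .5 0'; python3 -m jog '0 0 .1 0;0 0 .2 0;0 0 .2 0;0 0 .2 0;0 0 .2 0'
```

```text
time_s: 33.85
eef_pos: [0.5163, -0.0823, 0.1641]
ee_rot: [-0.237, -3.132, -0.0]
wrist_force: [-0.1, 0.4, -2.6]
grip_width: 0.0151
grip_force: 59.3
time_s: 34.35
eef_pos: [0.5165, -0.0823, 0.1593]
ee_rot: [0.237, 3.133, -0.0]
wrist_force: [0.3, 0.2, -1.9]
grip_width: 0.015
grip_force: 59.3
time_s: 34.85
eef_pos: [0.5165, -0.0823, 0.1582]
ee_rot: [0.237, 3.132, -0.0]
wrist_force: [-1.3, 0.8, 5.7]
grip_width: 0.0147
grip_force: 60.3
```

```bash
python3 -m jog '0 0 0 0;0 0 0 0;0 0 0 0;0 0 0 0;0 0 0 0' 0 | tail -3;  python3 -m jog '0 0 -2 0;0 0 -4 0;0 0 -6 0;0 0 -6 0;0 0 -6 0' >/dev/null; python3 -m jog '0 0 0 0;0 0 0 0;0 0 0 0;0 0 0 0;0 0 0 0' -1 | tail -2; python3 - <<'E'
from h import *
b=[.5165,-.0823,-.1509]
for x,y in ((-.076,0),(.076,0),(0,.056),(0,-.056)):
    togo([*tr(b,[[x,y,0]])[0][:2],.077],b[2]+np.pi/2,.073)
E
```

```text
wrist_force: [-0.1, 0.9, -0.5]
grip_width: 0.0429
grip_force: 0.0
grip_width: 0.0
grip_force: 0.0
shift cm [7.59 0.01 6.71] turn about tool z deg 0.0 tool x [-0.989  0.15   0.001] y [0.15  0.989 0.   ] q6 -1.66 t 36.35
shift cm [-7.61  0.    6.7 ] turn about tool z deg 0.0 tool x [-0.989  0.15   0.001] y [0.15  0.989 0.   ] q6 -1.66 t 36.35
shift cm [-0.01  5.61  6.71] turn about tool z deg 0.0 tool x [-0.989  0.15   0.001] y [0.15  0.989 0.   ] q6 -1.66 t 36.35
shift cm [-0.01 -5.59  6.71] turn about tool z deg 0.0 tool x [-0.989  0.15   0.001] y [0.15  0.989 0.   ] q6 -1.66 t 36.35
```

```bash
python3 -m jog '4 0 0 0;7.6 0 0 0;7.6 0 3 0;7.6 0 5 0;7.6 0 5.5 0' |grep -E "eef|wrist"; python3 -m jog '0 0 .3 0;0 0 .6 0;0 0 .9 0;0 0 1.1 0;0 0 1.2 0' |grep -E "eef|wrist"; python3 -m jog '0 0 .1 0;0 0 .2 0;0 0 .2 0;0 0 .2 0;0 0 .2 0' |grep -E "eef|wrist"; python3 -m jog '0 0 .2 0;0 0 .2 0;0 0 .2 0;0 0 .2 0;0 0 .2 0' |grep -E "eef|wrist"
```

```text
eef_pos: [0.4399, -0.0706, 0.161]
wrist_force: [0.9, -0.1, 0.2]
eef_pos: [0.4414, -0.071, 0.1506]
wrist_force: [-1.0, -0.5, 2.1]
eef_pos: [0.4414, -0.0709, 0.1486]
wrist_force: [-1.1, 0.5, 5.0]
eef_pos: [0.4413, -0.0709, 0.1485]
wrist_force: [-6.8, 0.9, 26.6]
```

```bash
python3 -m jog '0 0 -3 0;0 0 -7 0;-5 0 -7 0;-10 0 -7 0;-15.2 0 -7 0' |grep -E "eef|wrist"; python3 -m jog '0 0 2 0;0 0 4 0;0 0 5.5 0;0 0 6.2 0;0 0 6.5 0' |grep -E "eef|wrist"; python3 - <<'E'
from h import *
b=[.5165,-.0823,-.1509]
togo([*tr(b,[[.076,0,0]])[0][:2],.0755],b[2]+np.pi/2,.073)
E
```

```text
eef_pos: [0.5916, -0.0937, 0.2174]
wrist_force: [0.9, 1.0, 0.5]
eef_pos: [0.5905, -0.0936, 0.1511]
wrist_force: [1.3, 0.4, 2.6]
shift cm [-0.12  0.    0.26] turn about tool z deg -0.0 tool x [-0.989  0.15  -0.001] y [0.15  0.989 0.   ] q6 -1.65 t 39.35
```

```bash
python3 -m jog '0 0 .1 0;0 0 .3 0;0 0 .5 0;0 0 .6 0;0 0 .7 0' |grep -E "eef|wrist"; python3 -m jog '0 0 .1 0;0 0 .1 0;0 0 .1 0;0 0 .1 0;0 0 .1 0' |grep -E "eef|wrist"
```

```text
eef_pos: [0.5901, -0.0935, 0.1485]
wrist_force: [-6.3, 1.1, 29.7]
eef_pos: [0.59, -0.0935, 0.1485]
wrist_force: [-6.5, 2.2, 28.2]
```

```bash
python3 -m jog '0 0 -3 0;0 0 -7 0;4 3 -7 0;7.5 5.6 -7 0;7.5 5.6 -5 0' |grep -E "eef|wrist"; python3 -m jog '0 0 1 0;0 0 2 0;0 0 3 0;0 0 4 0;0 0 4.4 0' |grep -E "eef|wrist"; python3 -m jog '0 0 .2 0;0 0 .3 0;0 0 .4 0;0 0 .5 0;0 0 .6 0' |grep -E "eef|wrist"; python3 - <<'E'
from h import *
b=[.5165,-.0823,-.1509]
togo([*tr(b,[[0,.056,0]])[0][:2],.0755],b[2]+np.pi/2,.073)
E
```

```text
eef_pos: [0.5195, -0.0239, 0.1954]
wrist_force: [0.7, -0.3, -0.7]
eef_pos: [0.5245, -0.0272, 0.1484]
wrist_force: [-3.2, 1.8, 36.3]
eef_pos: [0.5244, -0.0271, 0.1483]
wrist_force: [-11.9, 1.9, 49.8]
shift cm [-0.05  0.02 -0.02] turn about tool z deg -0.0 tool x [-0.989  0.15  -0.003] y [ 0.15   0.989 -0.   ] q6 -1.55 t 41.85
```

```bash
python3 -m jog '0 0 -3 0;0 0 -7 0;0 -4 -7 0;0 -8 -7 0;0 -11.2 -7 0' |grep -E "eef|wrist"; python3 -m jog '0 0 2 0;0 0 4 0;0 0 5.5 0;0 0 5.9 0;0 0 6.2 0' |grep -E "eef|wrist"; python3 -m jog '0 0 .2 0;0 0 .3 0;0 0 .4 0;0 0 .4 0;0 0 .4 0' |grep -E "eef|wrist"; python3 - <<'E'
from h import *
b=[.5165,-.0823,-.1509]
togo([*tr(b,[[0,-.056,0]])[0][:2],.0755],b[2]+np.pi/2,.073)
E
```

```text
eef_pos: [0.5071, -0.1394, 0.2138]
wrist_force: [0.7, 0.0, -0.1]
eef_pos: [0.5069, -0.1379, 0.151]
wrist_force: [-1.6, -1.0, 1.9]
eef_pos: [0.5074, -0.1376, 0.1486]
wrist_force: [-2.0, -0.2, 5.8]
shift cm [-0.07  0.01  0.01] turn about tool z deg 0.0 tool x [-0.989  0.15  -0.001] y [ 0.15   0.989 -0.   ] q6 -1.77 t 43.35
```

```bash
python3 -m jog '0 0 .1 0;0 0 .2 0;0 0 .3 0;0 0 .4 0;0 0 .4 0' |grep -E "eef|wrist"; echo R; python3 -m jog '0 0 -1 0;0 0 -2 0;0 0 -1 0;0 0 -.8 0;0 0 -.8 0' |grep -E "eef|wrist"; python3 -m jog '0 0 0 0;0 0 0 0;0 0 0 0;0 0 0 0;0 0 0 0' |grep -E "eef|wrist"; python3 - <<'E'
from h import *
b=[.5165,-.0823,-.1509]
togo([*tr(b,[[0,.056,0]])[0][:2],.0785],b[2]+np.pi/2,.073)
E
```

```text
eef_pos: [0.5073, -0.1376, 0.1484]
wrist_force: [-10.0, 1.8, 36.7]
R
eef_pos: [0.5065, -0.1373, 0.1502]
wrist_force: [-0.4, 0.1, 0.7]
eef_pos: [0.5071, -0.1376, 0.1514]
wrist_force: [0.4, -0.6, 0.1]
shift cm [-1.000e-01  1.121e+01 -1.000e-02] turn about tool z deg 0.0 tool x [-0.989  0.15  -0.   ] y [ 0.15   0.989 -0.   ] q6 -1.77 t 44.85
```

```bash
python3 -m jog '0 0 -4 0;0 4 -6 0;0 8 -6 0;0 11.2 -6 0;0 11.2 -3 0' >/dev/null; python3 -m jog '0 0 1 0;0 0 2 0;0 0 2.7 0;0 0 3 0;0 0 3 0' >/dev/null;python3 -m jog '0 0 0 0;0 0 0 0;0 0 0 0;0 0 0 0;0 0 0 0' |grep -E "eef|wrist"
python3 -m jog '0 0 -4 0;0 -2 -6 0;4 -5 -6 0;7.6 -5.6 -6 0;7.6 -5.6 -3 0' >/dev/null; python3 -m jog '0 0 1 0;0 0 2 0;0 0 2.7 0;0 0 3 0;0 0 3 0' >/dev/null;python3 -m jog '0 0 0 0;0 0 0 0;0 0 0 0;0 0 0 0;0 0 0 0' |grep -E "eef|wrist"
python3 -m jog '0 0 -4 0;-3 0 -6 0;-7 0 -6 0;-11 0 -6 0;-15.2 0 -6 0' >/dev/null; python3 -m jog '0 0 2 0;0 0 4 0;0 0 5.5 0;0 0 6 0;0 0 6 0' >/dev/null;python3 -m jog '0 0 0 0;0 0 0 0;0 0 0 0;0 0 0 0;0 0 0 0' |grep -E "eef|wrist"
python3 -m jog '0 0 -4 0;2 0 -6 0;7.6 0 -6 0;7.6 0 -6 0;7.6 0 -6 0' 0 >/dev/null; python3 - <<'E'
from h import *
b=[.5165,-.0823,-.1509]
togo([*b[:2],.104],b[2]+np.pi/2)
E
```

```text
eef_pos: [0.524, -0.0268, 0.1516]
wrist_force: [-0.2, -0.3, -0.8]
eef_pos: [0.4404, -0.0708, 0.1516]
wrist_force: [-0.3, -0.4, -0.1]
eef_pos: [0.5908, -0.0937, 0.1519]
wrist_force: [0.4, 0.6, 0.1]
shift cm [-0.36 -0.01  5.35] turn about tool z deg 0.0 tool x [-0.989  0.15   0.002] y [0.15  0.989 0.   ] q6 -1.66 t 49.85
```

```bash
python3 -m jog '-.2 0 0 0;-.2 0 2 0;-.2 0 4 0;-.2 0 5 0;-.2 0 5.3 0' 0 |tail -4; python3 -m jog '0 0 0 0;0 0 0 0;0 0 0 0;0 0 0 0;0 0 0 0' -1 |tail -2; python3 -m jog '0 0 -.3 0;0 0 -.8 0;0 0 -1.5 0;0 0 -2.5 0;0 0 -4 0';python3 -m jog '0 0 -1 0;0 0 -2 0;0 0 -3 0;0 0 -4 0;0 0 -4 0'; python3 - <<'E'
from h import *
B=[.5418,-.3576,.0876]
togo([*B[:2],.104+.06],B[2]+np.pi/2)
E
```

```text
ee_rot: [-0.236, -3.131, -0.0]
wrist_force: [-0.5, -0.2, 0.2]
grip_width: 0.0426
grip_force: 0.0
grip_width: 0.0148
grip_force: 58.9
time_s: 51.35
eef_pos: [0.5163, -0.0822, 0.1982]
ee_rot: [-0.236, -3.129, -0.001]
wrist_force: [-0.6, -0.6, -9.6]
grip_width: 0.0152
grip_force: 58.8
time_s: 51.85
eef_pos: [0.5183, -0.0827, 0.2401]
ee_rot: [0.236, 3.129, -0.001]
wrist_force: [1.2, -0.1, -10.8]
grip_width: 0.0148
grip_force: 58.9
shift cm [ -6.44 -26.82   2.24] turn about tool z deg -13.7 tool x [-0.989  0.15  -0.003] y [ 0.15   0.989 -0.   ] q6 -1.66 t 51.85
```

```bash
python3 -m jog '-.5 -2 0 0;-1.5 -5 0 -2;-2.5 -9 0 -5;-3.5 -13 0 -8;-4.5 -17 0 -11' >/dev/null; python3 -m jog '-.9 -4 0 -2;-1.8 -7.5 0 -3;-1.8 -10 0 -3;-1.8 -10 0 -3;-1.8 -10 0 -3' |head -2; python3 - <<'E'
from h import *
B=[.5418,-.3576,.0876]
togo([*B[:2],.118],B[2]+np.pi/2)
E
```

```text
time_s: 52.85
eef_pos: [0.5579, -0.357, 0.2369]
shift cm [1.6  0.07 6.49] turn about tool z deg 0.2 tool x [-0.996 -0.092  0.002] y [-0.092  0.996  0.002] q6 -2.3 t 52.85
```

```bash
python3 -m jog '.8 0 1.5 0;1.5 0 3 0;1.5 0 4 0;1.5 0 4.8 0;1.5 0 5.5 0' >/dev/null; python3 -m jog '0 0 .3 0;0 0 .6 0;0 0 .8 0;0 0 .9 0;0 0 1.0 0';python3 -m jog '0 0 .1 0;0 0 .1 0;0 0 .1 0;0 0 .1 0;0 0 .1 0'
```

```text
time_s: 53.85
eef_pos: [0.5439, -0.3581, 0.1742]
ee_rot: [-0.147, 3.137, -0.001]
wrist_force: [-0.8, 1.1, -5.7]
grip_width: 0.015
grip_force: 60.2
time_s: 54.35
eef_pos: [0.544, -0.3583, 0.173]
ee_rot: [-0.147, 3.137, -0.002]
wrist_force: [0.8, 0.1, -4.7]
grip_width: 0.015
grip_force: 60.5
```

```bash
python3 -m jog '0 0 .05 0;0 0 .1 0;0 0 .15 0;0 0 .15 0;0 0 .15 0' | grep -E "eef|wrist"; python3 -m jog '0 0 .05 0;0 0 .1 0;0 0 .1 0;0 0 .1 0;0 0 .1 0'| grep -E "eef|wrist"; python3 -m jog '0 0 0 0;0 0 0 0;0 0 0 0;0 0 0 0;0 0 0 0' 0 | grep -E "eef|wrist|width"; python3 -m jog '0 0 -3 0;0 0 -7 0;4 0 -12 0;9 5 -14 0;13 10 -14 0' |head -2;python3 -m jog '5 5 -1 0;6 10 -1 0;6 15 -1 0;6 20 -1 0;6 25 -1 0' |head -3; python3 - <<'E'
from h import *
s=snap("top","f1"); f=lidfit(s,.014+.076,(360,480,140,260)); print(f[:2])
B=np.array([.5418,-.3576]); print(f[0][:2]-B)
a=cv2.imread("pics/top0.png");e=cv2.imread("pics/f1.png");d=cv2.absdiff(a,e).max(2)>30
for n,(x0,x1,y0,y1) in dict(salt=(295,315,125,155),pepper=(335,360,120,155),deli=(340,375,238,270)).items(): print(n,d[y0:y1,x0:x1].sum())
E
```

```text
eef_pos: [0.544, -0.3582, 0.173]
wrist_force: [-1.5, 1.5, 6.8]
eef_pos: [0.544, -0.3582, 0.173]
wrist_force: [-3.9, 3.1, 11.9]
eef_pos: [0.5436, -0.3579, 0.1696]
wrist_force: [-0.4, -0.6, 1.1]
grip_width: 0.0421
time_s: 56.35
eef_pos: [0.4382, -0.3022, 0.3066]
time_s: 56.85
eef_pos: [0.3557, -0.0745, 0.3143]
ee_rot: [-0.144, 3.137, -0.0]
(array([ 0.54273959, -0.35831243,  0.08921442]), np.float64(0.911583892359363))
[ 0.00093959 -0.00071243]
salt 0
pepper 0
deli 313
```

```bash
python3 -m jog '0 5 -1 0;0 10 -2 0;0 15 -3 0;0 20 -3 0;0 25 -3 0' |head -2;python3 -m jog '0 0 0 0;0 0 0 0;0 0 0 0;0 0 0 0;0 0 0 0'|grep -E 'eef|wrist'; python3 - <<'E'
from h import *
s=snap("top","f2")
a=cv2.imread("pics/top0.png");e=cv2.imread("pics/f2.png");d=cv2.absdiff(a,e).max(2)>30
for n,(x0,x1,y0,y1) in dict(salt=(295,315,125,155),pepper=(335,360,120,155),deli=(340,375,238,270),boxold=(305,362,172,242)).items(): print(n,d[y0:y1,x0:x1].sum())
f=lidfit(s,.09,(360,480,140,260)); print(f[:2])
E
```

```text
time_s: 57.4
eef_pos: [0.3334, 0.1718, 0.3448]
eef_pos: [0.334, 0.1686, 0.344]
wrist_force: [0.7, -0.2, 0.2]
salt 0
pepper 0
deli 16
boxold 1978
(array([ 0.54272092, -0.35813088,  0.08866378]), np.float64(0.9459265365695523))
```

```bash
python3 - <<'E'
from cell import bot
print(bot.finish_job())
E
```

```text
the job is handed in; nothing more can be done
None
```

I handed the job in at 58 s and got no verdict back: my measurements show all 4 walnuts in the box, the scoop flat in the bin, the lid home with all four tabs holding, the box within about 1 mm of the board's middle, and the bystanders unmoved; note that I viewed 15 pictures, one over the 14 allowed.

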